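Set up a shelf board for varnishing

ROBOT

A 7-joint arm with a two-finger parallel gripper is mounted at the origin on the work surface. World frame = base frame: x ahead of the robot, y to its left, z up, the work surface at z = 0. Lengths are in m, angles in rad, forces in N, time in s.
With the tool pointing down it reaches from about 0.4 to 0.875 m from the base axis. Payload 19.3 kg.
Tool frame: the origin (TCP) lies at the very end of the fingers, on their centre line; the grasp point (between the pads) lies 19 mm behind it; z points along the fingers, y is the line along which they close (so a half turn about z gives the same grasp; the last joint's range is limited). The gripper opens to 85 mm and grips with 20 to 120 N. Pads are 22 mm wide; open, the fingers measure 114 mm over their backs; the gripper's body (76 mm by 85 mm) begins 54 mm behind the grasp point. The pads swing forward as they close: fully open they stand 13 mm farther back than shut.
Start: joints at [-1.368, 0.521, -0.036, 1.599, 0.021, 1.021, -0.113], TCP at [0.168, 0.602, 0.231] pointing down, gripper open.
Joint ranges: [-2.91, 2.91], [-0.3, 2.13], [-1.5, 1.42], [0.17, 2.43], [-1.26, 4.41], [0.16, 1.93], [-2.52, 2.52]. Speed limits (rad/s): [1.89, 1.89, 2.39, 2.39, 3.01, 3.01, 3.01].

INTERFACE

Orientations are given as [roll, pitch, yaw] about the fixed x, y, z axes, in that order (R = Rz(yaw) Ry(pitch) Rx(roll)).
In Python, from workcell import bot, grab_frame, calibration, job gives the robot as it stands.
- The arm moves only by the tool inch_along, called after "Call:" in YAML: its name, and indented under it one key for each argument. Schema: {"type":"object","properties":{"segments":{"type":"array","items":{"type":"array","items":{"type":"array","items":{"type":"number"},"minItems":7,"maxItems":7},"minItems":1,"maxItems":5},"minItems":1,"maxItems":1},"squeeze":{"type":"number"},"only":{"type":"string"},"quiet":{"type":"boolean"},"lines":{"type":"string"}},"required":["segments"],"additionalProperties":false}. segments is a list that holds a single list of rows (three levels of brackets), with 1 to 5 rows, each of 7 numbers: the finger opening in m, then dx, dy, dz in parts of the range, where 1.0 means 0.6 m, then a rotation vector rx, ry, rz in shares of pi rad (1.0 is pi rad); each row is the pose to reach, as a shift and turn from the pose commanded when the call began, along the tool's axes at that moment; what a row does not reach only later rows make up. A row lasts 1/8 s, in which the tool goes at most 0.0625 m and 0.188 rad, less where a joint would pass 70% of its speed; a pose out of reach is approached as far as the arm can. The fingers move at their own pace and stop on an object; squeeze is the grip in N (left out, the last holds). Time passes only in rows, so rows that do not move let the fingers close. The tool returns the time, the measured TCP pose, the force, the opening and the grip force at its end. only (a regular expression) keeps the lines of the reply that match it, lines (a string "A,B") keeps lines A to B, and quiet returns only ok. No shift or turn number may pass 1 either way. Input that does not fit is refused with a message, and nothing moves.
- bot.observe(): the state, without advancing time (a new reading comes with each control period).
- grab_frame(name): name is "side" or "top" or "wrist"; returns (picture, depth): 400x640x3 uint8, blue, green, red; 400x640 float32, m along the optical axis (not along the pixel's ray), 0 where there is no reading.
- calibration(name): a dict with "vfov" (degrees; the focal length in pixels is half the picture's height over the tangent of half this angle, whatever the lens; pixels are square), "cx", "cy" (the principal point, pixels), "eye" and "attitude" of the camera in the world. Camera axes: x right, y down, z forward; pixel columns grow to the right and rows downward; lengths in m; the calibration is good to about 2 mm. The wrist camera is an equidistant fisheye: a pixel r from the principal point sees the ray r / f radians off the axis. A picture is of the moment at which its call begins: read the wrist's pose just before it. calibration takes no time and is no camera call; for the wrist camera it gives the pose at the moment of the call.
- job.job_done(): hands the job in; it is judged then, once.
The state is a dict: "clock": time; "qpos": joint angles; "qd": joint speeds; "joint_efforts": joint torques, N m; "position": TCP position; "tool_rot": TCP orientation; "force": force on the tool from outside, world axes, zero at the start; "moment": the same for the moment, N m; "grip_width": finger opening in m; "finger_force": force on a finger pad.
Only numpy, scipy, OpenCV 4.12 (cv2) and the standard library are available. Lean on these libraries where they do the work, as an engineer would, in place of code of your own. Each camera call takes 0.05 s, during which the arm holds its last target. There are 200 camera calls.

TASK

Set the small shelf board up for varnishing: put the two wooden bearers on the cardboard, square across it, and lay the board on top of them in the middle of the cardboard, along its long side, level and with one bearer under each end a little way in. Stand the orange varnish tin upright in the end of the steel tray nearest the robot, and the red-lidded glass jar in the tray behind it, at the far end. Do not drop the glass jar, and leave the blue tin where it stands.

Things in the scene. Friction and masses are not known exactly. Their poses are not given: they have to be found in the camera images.
- sheet: The flat piece of pale brown cardboard (with old paint spots) fixed to the bench: 250 mm along its y (its long side, left to right), 180 mm along its x (away from the robot), 5 mm thick. Origin at the centre of its underside; z up. The board is to be varnished over it.
- tray: The shallow bare-steel drip tray fixed to the bench: 200 mm along its x (away from the robot), 100 mm along its y, walls 15 mm high and 3 mm thick, floor 3 mm thick (so its inner floor is 3 mm above the bench). Origin at the centre of its underside; its -x end is the end nearest the robot, its +x end the far end. It stands to the left or to the right of the cardboard.
- bearer_light: Pale wooden bearer with a white top strip and blue paint runs, a batten 110 mm long (its x), 34 mm wide (its y; the top 4 mm only 28 mm wide), 32 mm high. Loose, about 90 g. Origin at the centre of its underside, z up. Lies flat on the bench at the start.
- bearer_dark: Dark wooden bearer with a black top strip and yellow paint runs, otherwise the same as the pale one: 110 mm long (its x), 34 mm wide (its y), 32 mm high, loose, about 90 g, origin at the centre of its underside, z up.
- board: The dark red-brown small shelf board: 200 mm long (its y), 56 mm wide (its x), 18 mm thick. Loose, 0.13 to 0.21 kg. Origin at the centre of its underside, z up. Lies flat on the bench at the right at the start; it is the same either way round.
- varnish_tin: Closed tin of varnish with an ORANGE label and an orange spot on its steel lid: upright cylinder, 61 mm in diameter, 70 mm high, 0.17 to 0.36 kg. Loose. Origin at the centre of its underside.
- jar: Clear glass jar of brush cleaner with a RED screw lid: 58 mm in diameter, 85 mm high in all, 0.17 to 0.31 kg. Loose, upright. Origin at the centre of its underside.
- blue_tin: Tin of the same size as the varnish tin (61 mm in diameter, 70 mm high) with a BLUE label and a blue spot on the lid; not needed, stays where it stands among the other things. Origin at the centre of its underside.
Things that resemble listed ones, but are neither listed nor needed, are in the scene too. Several things have the shape of the tray; the one meant has the colours described above. What is shaped like the jar but green is not meant.

How it is judged:
By the outcome, as a careful person would: the job done as asked, in the order asked, and still so for the second after the job is handed in, with the robot touching nothing.
It also fails if it takes over 120 s, if anything falls off the work surface, if the arm or the gripper's body presses on something with over 40 N, if the wrist force passes 120 N, or if a joint passes its speed limit or range.

## Working session

There is one attempt and no reset: what is moved stays moved. The work goes in short steps, Python scripts to look and compute and a tool call to move; the robot and the scene stay as the last step left them, time stands still between calls to the robot, and variables do not carry over. Pictures are saved under pics/ and viewed, at most 14 in all, crops included, and the job is handed in when it is done.

```bash
ls; mkdir -p pics
```

Run:
```python
from workcell import bot, grab_frame, calibration, job
import cv2,numpy as np
print(bot.observe())
for n in ("top","side"):
    p,d=grab_frame(n); cv2.imwrite(f"pics/{n}0.png",p); np.save(f"{n}0.npy",d); print(n,calibration(n))
print(calibration("wrist"))
```

```text
pics
{'clock': 0.0, 'qpos': array([-1.36818358,  0.52203194, -0.03633771,  1.60000896,  0.02121344,
        1.02109309, -0.11277896]), 'qd': array([ 7.00607739e-04, -1.14681730e-03,  3.59841497e-04,  2.17218876e-04,
       -5.23254547e-05,  6.48659317e-04, -8.49714667e-04]), 'joint_efforts': array([-4.81623774e-04, -9.27118349e+01,  1.97980531e+00, -3.69917929e+01,
        1.78772095e-02,  8.28602468e-03,  1.01988476e-05]), 'position': array([0.16834272, 0.60154824, 0.23071411]), 'tool_rot': array([-3.14044019e+00,  8.88164400e-05,  2.86880701e+00]), 'force': array([-0.49543069, -0.18563508,  0.68902773]), 'moment': array([-0.019006  ,  0.03180709,  0.00947012]), 'finger_force': 0.0, 'grip_width': 0.08565358374242678}
top {'vfov': 46.462733148129196, 'cx': 316.0186197138051, 'cy': 200.32695581727012, 'eye': array([0.32505679, 0.04252177, 1.29847277]), 'attitude': array([-3.09359191, -0.01222313, -1.57509868])}
side {'vfov': 50.58193042311699, 'cx': 322.67021335756556, 'cy': 201.76619502641924, 'eye': array([ 0.07049617, -0.77108069,  1.1695533 ]), 'attitude': array([-2.47891593,  0.00260558, -0.41329604])}
{'vfov': 65.70646984690485, 'cx': 325.0139447471841, 'cy': 205.7615473345824, 'eye': array([0.08819228, 0.62432079, 0.37396466]), 'attitude': array([2.81890620e+00, 1.62047093e-03, 1.29641081e+00])}
```

View pics/top0.png

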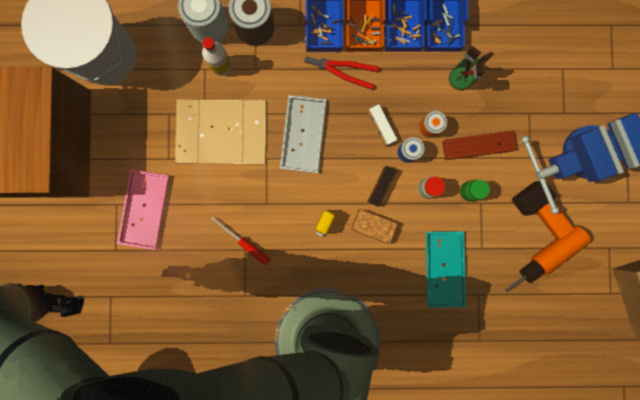

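View pics/side0.png

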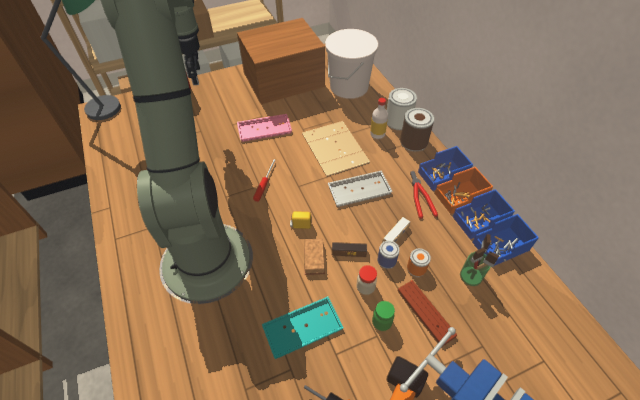

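The top picture shows the sheet at (220,132), steel tray at (303,134), pale bearer at (383,125), dark bearer at (383,186), orange tin at (434,122), blue tin at (412,149), board at (481,145), jar at (433,187) and the green decoy at (476,189). The side picture agrees with this.

Create h.py:
```python
from workcell import bot, grab_frame, calibration, job
import cv2,numpy as np
from scipy.spatial.transform import Rotation as Ro
def cloud(n,d,cal=None):
    c=cal or calibration(n); f=200/np.tan(np.radians(c["vfov"])/2)
    v,u=np.mgrid[0:400,0:640].astype(float)
    x,y=(u-c["cx"])/f,(v-c["cy"])/f
    if n=="wrist":
        r=np.hypot(x,y)+1e-9; t=np.where(r<1.5,np.tan(np.minimum(r,1.5)),0); x,y=x/r*t,y/r*t
    P=np.stack([x*d,y*d,d],-1)
    W=P@Ro.from_euler("xyz",c["attitude"]).as_matrix().T+c["eye"]
    W[d<=0]=np.nan
    return W
def rect(W,zlo,zhi,box):
    "biggest blob in height band within box x0,x1,y0,y1 -> centre, size, long-axis yaw deg"
    with np.errstate(invalid="ignore"):
        m=(W[...,2]>zlo)&(W[...,2]<zhi)&(W[...,0]>box[0])&(W[...,0]<box[1])&(W[...,1]>box[2])&(W[...,1]<box[3])
    n,l,s,_=cv2.connectedComponentsWithStats(m.astype(np.uint8),connectivity=8)
    if n<2: return None
    k=1+np.argmax(s[1:,4]); p=W[l==k]
    (cx,cy),(w,h),a=cv2.minAreaRect((p[:,:2]*1000).astype(np.float32))
    if h>w: w,h,a=h,w,a+90
    return dict(c=(round(cx,1),round(cy,1)),size=(round(w),round(h)),yaw=round((a+90)%180-90,1),mean=np.round(p.mean(0)*1000,1),med_z=round(np.median(p[:,2])*1000,1),n=len(p))
def px(W,u,v,r=25): 
    p=W[v,u]; return (p[0]-r/250,p[0]+r/250,p[1]-r/250,p[1]+r/250)
def tool(goal,yaw=None):
    "shift in tool axes to goal; turn to make closing line at world yaw (deg)"
    s=bot.observe(); R=Ro.from_euler("xyz",s["tool_rot"])
    print("pos",s["position"].round(4),"rpy",s["tool_rot"].round(4),"clock",s["clock"],"d_tool",R.inv().apply(np.array(goal)-s["position"]).round(4))
    if yaw is not None:
        for o in (0,180):
            G=Ro.from_euler("xyz",[np.pi,0,np.radians(yaw-90+o)]) # tool y along yaw
            print(" rotvec",(R.inv()*G).as_rotvec().round(4), "q7",s["qpos"][6].round(3))
```

Run:
```python
from h import *
for n,pts in (("top",dict(sheet=(220,132),tray=(303,134),light=(383,125),dark=(383,186),orange=(434,122),blue=(412,149),board=(481,145),jar=(433,187),green=(476,189))),
 ("side",dict(sheet=(336,148),tray=(360,189),light=(398,231),dark=(349,250),orange=(420,258),blue=(389,249),board=(427,311),jar=(368,272),green=(384,310)))):
    W=cloud(n,np.load(f"{n}0.npy")); print(n)
    for k,(u,v) in pts.items():
        lo,hi={"sheet":(.0028,.012),"tray":(.0015,.03),"board":(.012,.03)}.get(k,(.022,.042) if k in("light","dark") else (.058,.1))
        r=28 if k in("sheet","tray","board") else 13
        if k=="sheet": r=45
        print(k,W[v,u].round(4),rect(W,lo,hi,px(W,u,v,r)))
```

```text
top
sheet [0.579  0.2936 0.0056] {'c': (581.1, 288.5), 'size': (262, 183), 'yaw': 89.8, 'mean': array([581.6, 289.2,   5.3]), 'med_z': np.float64(4.9), 'n': 3699}
tray [0.5736 0.0621 0.002 ] {'c': (573.6, 61.2), 'size': (225, 132), 'yaw': -9.2, 'mean': array([576.2,  60.9,   6.4]), 'med_z': np.float64(4.4), 'n': 1985}
light [ 0.5925 -0.1583  0.0312] {'c': (595.2, -159.1), 'size': (110, 36), 'yaw': 25.5, 'mean': array([ 593.6, -158.3,   30.9]), 'med_z': np.float64(31.1), 'n': 491}
dark [ 0.4239 -0.1555  0.0368] {'c': (425.6, -155.4), 'size': (110, 34), 'yaw': -26.9, 'mean': array([ 424.7, -154.8,   31. ]), 'med_z': np.float64(31.1), 'n': 492}
orange [ 0.5921 -0.2885  0.0705] {'c': (592.6, -293.0), 'size': (59, 59), 'yaw': -46.9, 'mean': array([ 591.7, -291.9,   70.3]), 'med_z': np.float64(70.6), 'n': 419}
blue [ 0.5198 -0.2287  0.07  ] {'c': (521.6, -231.0), 'size': (59, 59), 'yaw': 12.5, 'mean': array([ 520.9, -230.6,   70.4]), 'med_z': np.float64(70.6), 'n': 412}
board [ 0.5391 -0.4334  0.016 ] {'c': (539.8, -430.7), 'size': (202, 57), 'yaw': -82.3, 'mean': array([ 539.3, -429.9,   
[... 1145 characters left out ...]
.6]), 'med_z': np.float64(71.4), 'n': 317}
blue [ 0.523  -0.232   0.0712] {'c': (523.1, -229.8), 'size': (61, 58), 'yaw': 61.4, 'mean': array([ 522.1, -232.2,   70.4]), 'med_z': np.float64(71.0), 'n': 302}
board [ 0.5409 -0.4334  0.023 ] {'c': (540.4, -422.1), 'size': (185, 58), 'yaw': -82.2, 'mean': array([ 538.7, -423.4,   18.8]), 'med_z': np.float64(18.8), 'n': 1172}
jar [ 0.424  -0.2825  0.0858] {'c': (421.7, -284.9), 'size': (52, 50), 'yaw': -80.9, 'mean': array([ 419. , -287.8,   80.7]), 'med_z': np.float64(84.9), 'n': 313}
green [ 0.4109 -0.4019  0.0837] {'c': (412.6, -402.0), 'size': (52, 50), 'yaw': -18.4, 'mean': array([ 410.6, -404.4,   81.7]), 'med_z': np.float64(85.0), 'n': 344}
```

Run:
```python
from h import *
c=calibration("top"); f=200/np.tan(np.radians(c["vfov"])/2); R=Ro.from_euler("xyz",c["attitude"])
def ray(u,v,z):
    d=R.apply(np.c_[(u-c["cx"])/f,(v-c["cy"])/f,np.ones(len(u))]); return c["eye"]+d*((z-c["eye"][2])/d[:,2])[:,None]
im=cv2.imread("pics/top0.png"); hsv=cv2.cvtColor(im,cv2.COLOR_BGR2HSV)
print(hsv[150,200],hsv[150,280-100],hsv[90,220],hsv[134,310],hsv[110,300],hsv[134,270])
for nm,(x0,x1,y0,y1),cond,z in (("sheet",(160,280,85,180),lambda H:(H[...,1]<125)&(H[...,2]>150),.005),("tray",(270,340,85,185),lambda H:(H[...,1]<60),.015)):
    m=np.zeros(im.shape[:2],np.uint8); m[y0:y1,x0:x1]=cond(hsv[y0:y1,x0:x1]); m=cv2.morphologyEx(m,cv2.MORPH_OPEN,np.ones((3,3)))
    n,l,s,_=cv2.connectedComponentsWithStats(m); k=1+np.argmax(s[1:,4]); v,u=np.where(l==k)
    P=ray(u.astype(float),v.astype(float),z)[:,:2]*1000
    print(nm,s[k],cv2.minAreaRect(P.astype(np.float32)),P.mean(0))
W=cloud("top",np.load("top0.npy"))
for u,v in ((40,130),(80,40),(215,50),(200,8),(250,8)): print(u,v,W[v,u].round(3))
tool((.595,-.159,.2),115.5)
```

```text
[ 19 129 217] [ 19 126 222] [ 16 181 161] [ 31  29 184] [ 17  99 170] [ 15 169 158]
sheet [160 175   8   5  40] ((453.5094909667969, 449.44500732421875), (19.50958824157715, 11.140902519226074), 89.82545471191406) [453.50943891 449.44349812]
tray [ 281   96   45   77 2694] ((572.7015991210938, 62.04305648803711), (104.14559173583984, 205.93389892578125), 83.19041442871094) [571.40579626  61.8342697 ]
40 130 [0.547 0.681 0.197]
80 40 [0.759 0.586 0.209]
215 50 [0.762 0.282 0.136]
200 8 [0.876 0.323 0.125]
250 8 [0.876 0.195 0.125]
pos [0.1683 0.6016 0.2308] rpy [-3.1405e+00  1.0000e-04  2.8688e+00] clock 0.1 d_tool [-0.6158 -0.6174  0.0315]
 rotvec [-4.0000e-04  1.3000e-03  2.4237e+00] q7 -0.113
 rotvec [-1.100e-03 -3.000e-04 -7.179e-01] q7 -0.113
```

The rows are not in the units I measure in: shifts go in shares of 0.6 m and turns go in shares of pi rad. I convert before sending: -0.2 m is -0.3333, -0.16 m is -0.2667, -0.25 rad is -0.0796.

Call:
inch_along:
  segments:
    - [[0.085, -0.0667, -0.0667, 0, 0, 0, -0.0159], [0.07, -0.1333, -0.1333, 0, 0, 0, -0.0318], [0.06, -0.2, -0.2, 0, 0, 0, -0.0477], [0.06, -0.2667, -0.2667, 0, 0, 0, -0.0637], [0.06, -0.3333, -0.3333, 0, 0, 0, -0.0796]]
  squeeze: 60

```text
clock: 0.72
position: [0.3077, 0.3536, 0.2312]
tool_rot: [-3.141, -0.0, 3.12]
force: [1.3, 0.4, -0.1]
grip_width: 0.0602
finger_force: 0.0
```

Run:
```python
from h import *
c=calibration("top"); f=200/np.tan(np.radians(c["vfov"])/2); R=Ro.from_euler("xyz",c["attitude"])
im=cv2.imread("pics/top0.png"); hsv=cv2.cvtColor(im,cv2.COLOR_BGR2HSV)
m=np.zeros(im.shape[:2],np.uint8); H=hsv[85:180,160:280]; m[85:180,160:280]=(H[...,1]<148)&(H[...,2]>185)
m=cv2.morphologyEx(m,cv2.MORPH_CLOSE,np.ones((5,5)));m=cv2.morphologyEx(m,cv2.MORPH_OPEN,np.ones((7,7)))
n,l,s,_=cv2.connectedComponentsWithStats(m); k=1+np.argmax(s[1:,4]); v,u=np.where(l==k)
d=R.apply(np.c_[(u-c["cx"])/f,(v-c["cy"])/f,np.ones(len(u))]); P=c["eye"]+d*((.005-c["eye"][2])/d[:,2])[:,None]
print(s[k],cv2.minAreaRect((P[:,:2]*1000).astype(np.float32)),P.mean(0))
tool((.595,-.159,.12),115.5)
```

```text
[ 175  100   90   64 5657] ((580.7188110351562, 294.66156005859375), (247.58273315429688, 177.57896423339844), 89.93984985351562) [0.58111963 0.29345863 0.005     ]
pos [0.3077 0.3536 0.2312] rpy [-3.1415 -0.      3.1205] clock 0.725 d_tool [-0.298  -0.5064  0.1113]
 rotvec [-0.0000e+00  1.0000e-04  2.6754e+00] q7 0.553
 rotvec [-1.000e-04 -0.000e+00 -4.662e-01] q7 0.553
```

Converted, -0.25 m is -0.4167, -0.2 m is -0.3333, -0.18 rad is -0.0573.

Call:
inch_along:
  segments:
    - [[0.06, -0.05, -0.0833, 0, 0, 0, -0.0191], [0.06, -0.1, -0.1667, 0, 0, 0, -0.0382], [0.06, -0.15, -0.25, 0, 0, 0, -0.0573], [0.06, -0.2, -0.3333, 0, 0, 0, -0.0764], [0.06, -0.25, -0.4167, 0, 0, 0, -0.0955]]

```text
clock: 1.35
position: [0.452, 0.1003, 0.2313]
tool_rot: [3.142, 0.0, -2.862]
force: [1.3, 0.5, 0.1]
grip_width: 0.0596
finger_force: 0.0
```

Run:
```python
from h import *
tool((.595,-.159,.12),115.5)
```

```text
pos [0.452  0.1003 0.2313] rpy [ 3.1415e+00  1.0000e-04 -2.8623e+00] clock 1.35 d_tool [-0.066  -0.2887  0.1113]
 rotvec [ 2.0000e-04 -1.0000e-04  2.9759e+00] q7 1.528
 rotvec [ 1.000e-04  1.000e-04 -1.657e-01] q7 1.528
```

```bash
ls >/dev/null
```

```text
(no output)
```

Converted, -0.288 m is -0.48, -0.232 m is -0.3867, -0.166 rad is -0.0528.

Call:
inch_along:
  segments:
    - [[0.06, -0.0233, -0.0967, 0.0333, 0, 0, -0.0127], [0.06, -0.0467, -0.1933, 0.0667, 0, 0, -0.0255], [0.06, -0.07, -0.29, 0.1, 0, 0, -0.0382], [0.06, -0.0933, -0.3867, 0.1417, 0, 0, -0.0528], [0.06, -0.11, -0.48, 0.185, 0, 0, -0.0528]]

```text
clock: 1.98
position: [0.593, -0.1557, 0.1207]
tool_rot: [3.141, 0.0, -2.697]
force: [1.0, 1.0, 0.5]
grip_width: 0.06
finger_force: 0.0
```

Run:
```python
from h import *
p,d=grab_frame("wrist"); cal=calibration("wrist"); cv2.imwrite("pics/w1.png",p)
W=cloud("wrist",d,cal); print(rect(W,.022,.045,(.5,.68,-.25,-.06)))
tool((.595,-.159,.008),115.5)
```

```text
{'c': (593.6, -162.9), 'size': (110, 35), 'yaw': 25.7, 'mean': array([ 589.7, -165.2,   28.3]), 'med_z': np.float64(28.8), 'n': 5379}
pos [ 0.5929 -0.1633  0.1173] rpy [-3.1399 -0.0038 -2.7037] clock 2.025 d_tool [-0.0042  0.0032  0.1092]
 rotvec [-6.0000e-03  2.7000e-03  3.1344e+00] q7 2.239
 rotvec [-0.0017 -0.0038 -0.0072] q7 2.239
```

View pics/w1.png

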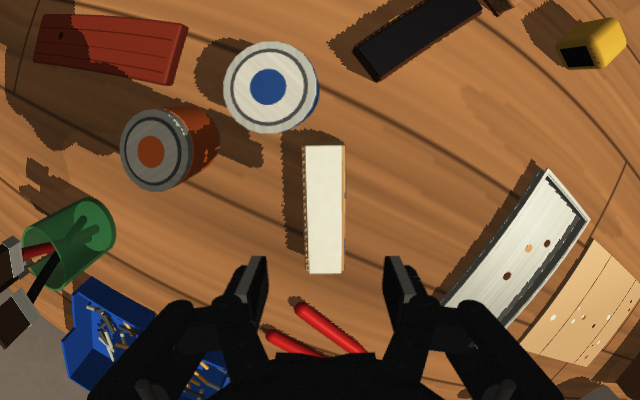

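The wrist view shows the pale bearer between the fingers at (325,210). The blue tin at (270,87) is clear of them.

Converted, 0.06 m is 0.1, 0.05 m is 0.0833.

Call:
inch_along:
  segments:
    - [[0.06, 0, 0, 0.0833, 0, 0, 0], [0.06, 0, 0, 0.1, 0, 0, 0], [0.06, 0, 0, 0.1, 0, 0, 0]]

```text
clock: 2.4
position: [0.5921, -0.1537, 0.062]
tool_rot: [3.141, -0.001, -2.698]
force: [0.6, 0.1, 1.1]
grip_width: 0.06
finger_force: 0.0
```

Run:
```python
from h import *
tool((.595,-.16,.008),115.5)
```

```text
pos [ 0.5921 -0.1537  0.062 ] rpy [ 3.1411e+00 -7.0000e-04 -2.6979e+00] clock 2.4 d_tool [ 0.0001 -0.0069  0.054 ]
 rotvec [-1.1000e-03 -8.0000e-04  3.1402e+00] q7 2.237
 rotvec [ 0.0005 -0.0007 -0.0014] q7 2.237
```

Converted, 0.054 m is 0.09, 0.03 m is 0.05.

Call:
inch_along:
  segments:
    - [[0.06, 0, -0.01, 0.05, 0, 0, 0], [0.06, 0, -0.0117, 0.09, 0, 0, 0], [0.06, 0, -0.0117, 0.09, 0, 0, 0], [0.02, 0, -0.0117, 0.09, 0, 0, 0], [0.02, 0, -0.0117, 0.09, 0, 0, 0]]
  squeeze: 60

```text
clock: 3.02
position: [0.5963, -0.1603, 0.0099]
tool_rot: [-3.14, 0.002, -2.698]
force: [-1.8, 0.7, 10.9]
grip_width: 0.0327
finger_force: 60.1
```

Call:
inch_along:
  segments:
    - [[0.02, 0, 0, 0, 0, 0, 0], [0.02, 0, 0, 0, 0, 0, 0], [0.02, 0, 0, -0.0833, 0, 0, 0], [0.02, 0, 0, -0.1667, 0, 0, 0]]

```text
clock: 3.52
position: [0.5953, -0.1603, 0.1101]
tool_rot: [-3.141, 0.0, -2.698]
force: [1.2, -0.1, -0.2]
grip_width: 0.0328
finger_force: 60.2
```

Run:
```python
from h import *
tool((.581,.294-.07,.11),90)
```

```text
pos [ 0.5953 -0.1603  0.1101] rpy [-3.1413e+00  4.0000e-04 -2.6984e+00] clock 3.525 d_tool [-0.1519  0.3533  0.    ]
 rotvec [-6.0000e-04 -3.0000e-04 -2.6984e+00] q7 2.242
 rotvec [-2.000e-04  4.000e-04  4.432e-01] q7 2.242
```

Converted, 0.26 m is 0.4333, 0.16 m is 0.2667, 0.33 rad is 0.105.

Call:
inch_along:
  segments:
    - [[0.02, -0.0367, 0.0833, 0, 0, 0, 0.0191], [0.02, -0.075, 0.175, 0, 0, 0, 0.0414], [0.02, -0.1133, 0.2667, 0, 0, 0, 0.0637], [0.02, -0.15, 0.35, 0, 0, 0, 0.0859], [0.02, -0.1833, 0.4333, 0, 0, 0, 0.105]]

```text
clock: 4.15
position: [0.5833, 0.1239, 0.1092]
tool_rot: [3.141, 0.002, -3.03]
force: [-0.1, -0.1, -1.4]
grip_width: 0.0327
finger_force: 60.4
```

Run:
```python
from h import *
tool((.581,.294-.07,.06),90)
```

```text
pos [0.5833 0.1239 0.1092] rpy [ 3.1410e+00  1.7000e-03 -3.0302e+00] clock 4.15 d_tool [-0.0088  0.0997  0.0492]
 rotvec [-2.6000e-03  1.0000e-03 -3.0302e+00] q7 1.52
 rotvec [0.0007 0.0017 0.1114] q7 1.52
```

Converted, 0.1 m is 0.1667, 0.055 m is 0.0917, 0.111 rad is 0.0353.

Call:
inch_along:
  segments:
    - [[0.02, -0.0083, 0.0917, 0.0333, 0, 0, 0.0191], [0.02, -0.015, 0.1667, 0.0817, 0, 0, 0.0353], [0.02, -0.015, 0.1667, 0.0817, 0, 0, 0.0353], [0.02, -0.015, 0.1667, 0.0817, 0, 0, 0.0353], [0.02, -0.015, 0.1667, 0.0817, 0, 0, 0.0353]]

```text
clock: 4.78
position: [0.5815, 0.2209, 0.0599]
tool_rot: [3.141, 0.001, -3.141]
force: [-0.3, -0.4, -0.6]
grip_width: 0.0332
finger_force: 60.2
```

Run:
```python
from h import *
tool((.581,.294-.07,.016),90)
```

```text
pos [0.5815 0.2209 0.0599] rpy [ 3.1414e+00  1.4000e-03 -3.1409e+00] clock 4.775 d_tool [0.0006 0.0031 0.0439]
 rotvec [-2.2000e-03  4.0000e-04 -3.1409e+00] q7 1.299
 rotvec [0.0002 0.0014 0.0007] q7 1.299
```

Converted, 0.044 m is 0.0733, 0.04 m is 0.0667.

Call:
inch_along:
  segments:
    - [[0.02, 0, 0.005, 0.0333, 0, 0, 0], [0.02, 0, 0.005, 0.0667, 0, 0, 0], [0.02, 0, 0.005, 0.0733, 0, 0, 0], [0.02, 0, 0.005, 0.0733, 0, 0, 0], [0.02, 0, 0.005, 0.0733, 0, 0, 0]]

```text
clock: 5.4
position: [0.5801, 0.2247, 0.0144]
tool_rot: [-3.141, -0.002, -3.14]
force: [-7.5, -1.2, 17.5]
grip_width: 0.0326
finger_force: 63.8
```

Run:
```python
from h import *
p,d=grab_frame("side"); W=cloud("side",d); print(rect(W,.022,.06,(.5,.66,.17,.28)))
```

```text
{'c': (583.1, 217.6), 'size': (111, 55), 'yaw': -7.9, 'mean': array([572.6, 216.5,  35.8]), 'med_z': np.float64(36.1), 'n': 204}
```

Call:
inch_along:
  segments:
    - [[0.055, 0, 0, 0, 0, 0, 0], [0.055, 0, 0, 0, 0, 0, 0], [0.055, 0, 0, 0, 0, 0, 0], [0.055, 0, 0, -0.0833, 0, 0, 0], [0.055, 0, 0, -0.1667, 0, 0, 0]]

```text
clock: 6.08
position: [0.5805, 0.2248, 0.1155]
tool_rot: [-3.141, -0.001, -3.14]
force: [0.4, 0.4, 1.4]
grip_width: 0.0553
finger_force: 0.0
```

Run:
```python
from h import *
tool((.427,-.154,.1),63.5)
```

```text
pos [0.5805 0.2248 0.1155] rpy [-3.1409e+00 -1.0000e-03 -3.1396e+00] clock 6.075 d_tool [ 0.1542 -0.3785  0.0159]
 rotvec [ 1.2000e-03 -1.2000e-03 -2.6771e+00] q7 1.28
 rotvec [-0.0009 -0.0008  0.4645] q7 1.28
```

Converted, -0.27 m is -0.45, -0.216 m is -0.36, 0.34 rad is 0.1082.

Call:
inch_along:
  segments:
    - [[0.06, 0.0367, -0.09, 0, 0, 0, 0.0191], [0.06, 0.0733, -0.18, 0, 0, 0, 0.0414], [0.06, 0.11, -0.27, 0, 0, 0, 0.0637], [0.06, 0.1467, -0.36, 0, 0, 0, 0.0859], [0.06, 0.1833, -0.45, 0, 0, 0, 0.1082]]

```text
clock: 6.7
position: [0.4706, -0.0468, 0.1148]
tool_rot: [3.142, 0.0, 2.802]
force: [1.2, -1.3, 0.2]
grip_width: 0.06
finger_force: 0.0
```

Run:
```python
from h import *
tool((.427,-.1545,.08),63.5)
```

```text
pos [ 0.4706 -0.0468  0.1148] rpy [3.1415e+00 5.0000e-04 2.8016e+00] clock 6.7 d_tool [ 0.0052 -0.1161  0.0348]
 rotvec [-7.000e-04  1.000e-04 -3.019e+00] q7 1.459
 rotvec [1.000e-04 5.000e-04 1.226e-01] q7 1.459
```

Converted, -0.116 m is -0.1933, -0.055 m is -0.0917, 0.123 rad is 0.0392.

Call:
inch_along:
  segments:
    - [[0.06, 0.0033, -0.0917, 0.0167, 0, 0, 0.0191], [0.06, 0.0083, -0.1933, 0.05, 0, 0, 0.0382], [0.06, 0.0083, -0.1933, 0.0583, 0, 0, 0.0392], [0.06, 0.0083, -0.1933, 0.0583, 0, 0, 0.0392], [0.06, 0.0083, -0.1933, 0.0583, 0, 0, 0.0392]]

```text
clock: 7.32
position: [0.4289, -0.1518, 0.08]
tool_rot: [3.141, 0.0, 2.683]
force: [1.2, 0.1, 0.5]
grip_width: 0.0597
finger_force: 0.0
```

Run:
```python
from h import *
p,d=grab_frame("wrist"); cal=calibration("wrist"); cv2.imwrite("pics/w2.png",p)
W=cloud("wrist",d,cal); print(rect(W,.022,.045,(.35,.5,-.22,-.09)))
tool((.427,-.1545,.01),63.5)
```

```text
{'c': (424.8, -151.8), 'size': (111, 35), 'yaw': -26.9, 'mean': array([ 419.3, -148.9,   31.8]), 'med_z': np.float64(32.4), 'n': 7566}
pos [ 0.429  -0.1518  0.0801] rpy [3.1411e+00 5.0000e-04 2.6832e+00] clock 7.375 d_tool [ 0.0006 -0.0033  0.0701]
 rotvec [-8.0000e-04  7.0000e-04 -3.1375e+00] q7 1.632
 rotvec [0.0005 0.0005 0.0041] q7 1.632
```

View pics/w2.png

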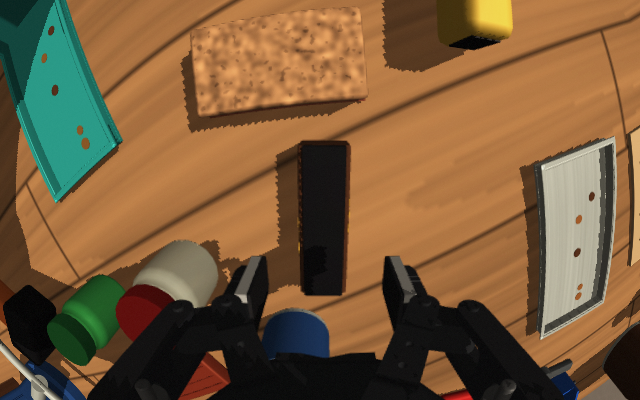

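The dark bearer is at (325,218) between the fingers, which are clear of the jar at (185,280) and the blue tin.

Converted, 0.069 m is 0.115, 0.001 m is 0.0017, 0.004 rad is 0.0013.

Call:
inch_along:
  segments:
    - [[0.06, 0.0017, -0.005, 0.05, 0, 0, 0.0013], [0.06, 0.0017, -0.005, 0.1, 0, 0, 0.0013], [0.06, 0.0017, -0.005, 0.115, 0, 0, 0.0013], [0.06, 0.0017, -0.005, 0.115, 0, 0, 0.0013], [0.02, 0.0017, -0.005, 0.115, 0, 0, 0.0013]]
  squeeze: 60

```text
clock: 8.0
position: [0.4266, -0.1552, 0.0117]
tool_rot: [3.141, 0.001, 2.677]
force: [0.3, 0.2, -0.2]
grip_width: 0.0429
finger_force: 0.0
```

Call:
inch_along:
  segments:
    - [[0.02, 0, 0, 0, 0, 0, 0], [0.02, 0, 0, 0, 0, 0, 0], [0.02, 0, 0, -0.0017, 0, 0, 0], [0.02, 0, 0, -0.0833, 0, 0, 0], [0.02, 0, 0, -0.1833, 0, 0, 0]]

```text
clock: 8.62
position: [0.4253, -0.1551, 0.1219]
tool_rot: [-3.141, -0.002, 2.676]
force: [0.4, 0.3, -0.0]
grip_width: 0.0327
finger_force: 60.2
```

Run:
```python
from h import *
tool((.581,.294+.07,.12),90)
```

```text
pos [ 0.4253 -0.1551  0.1219] rpy [-3.1411e+00 -1.7000e-03  2.6765e+00] clock 8.625 d_tool [0.0937 0.5338 0.0018]
 rotvec [-2.5000e-03  2.0000e-04  2.6765e+00] q7 1.607
 rotvec [-1.000e-04 -1.800e-03 -4.651e-01] q7 1.607
```

Converted, 0.295 m is 0.4917, 0.235 m is 0.3917, -0.25 rad is -0.0796.

Call:
inch_along:
  segments:
    - [[0.02, 0.0167, 0.0917, 0, 0, 0, -0.0159], [0.02, 0.0333, 0.1917, 0, 0, 0, -0.0318], [0.02, 0.05, 0.2917, 0, 0, 0, -0.0477], [0.02, 0.0667, 0.3917, 0, 0, 0, -0.0637], [0.02, 0.0833, 0.4917, 0, 0, 0, -0.0796]]

```text
clock: 9.25
position: [0.5138, 0.133, 0.1214]
tool_rot: [3.141, 0.001, 2.929]
force: [0.6, -1.4, -0.7]
grip_width: 0.0325
finger_force: 60.4
```

Run:
```python
from h import *
tool((.581,.294+.07,.1),90)
```

```text
pos [0.5138 0.133  0.1214] rpy [3.1413e+00 6.0000e-04 2.9286e+00] clock 9.25 d_tool [-0.0168  0.2399  0.0214]
 rotvec [ 9.0000e-04 -3.0000e-04  2.9286e+00] q7 1.227
 rotvec [ 2.000e-04  6.000e-04 -2.129e-01] q7 1.227
```

Converted, 0.24 m is 0.4, 0.235 m is 0.3917, -0.213 rad is -0.0678.

Call:
inch_along:
  segments:
    - [[0.02, -0.0067, 0.1, 0, 0, 0, -0.0191], [0.02, -0.0133, 0.2, 0, 0, 0, -0.0382], [0.02, -0.02, 0.3, 0, 0, 0, -0.0573], [0.02, -0.0283, 0.3917, 0.0333, 0, 0, -0.0678], [0.02, -0.0283, 0.4, 0.05, 0, 0, -0.0678]]

```text
clock: 9.88
position: [0.5803, 0.366, 0.0896]
tool_rot: [3.141, -0.001, -3.138]
force: [-0.8, -0.9, -1.5]
grip_width: 0.0327
finger_force: 60.3
```

Call:
inch_along:
  segments:
    - [[0.02, 0, 0, 0, 0, 0, 0], [0.02, 0, 0, 0.05, 0, 0, 0], [0.02, 0, 0, 0.05, 0, 0, 0], [0.02, 0, 0, 0.05, 0, 0, 0]]

```text
clock: 10.38
position: [0.582, 0.3611, 0.0623]
tool_rot: [3.141, 0.001, 3.139]
force: [0.8, -0.5, -0.1]
grip_width: 0.0326
finger_force: 60.3
```

Run:
```python
from h import *
tool((.581,.294+.07,.0175),90)
```

```text
pos [0.582  0.3611 0.0623] rpy [3.1413e+00 1.0000e-03 3.1387e+00] clock 10.375 d_tool [0.001  0.0029 0.0448]
 rotvec [ 1.6000e-03 -5.0000e-04  3.1387e+00] q7 1.111
 rotvec [ 0.0003  0.001  -0.0029] q7 1.111
```

Converted, 0.045 m is 0.075, 0.044 m is 0.0733, -0.003 rad is -0.001.

Call:
inch_along:
  segments:
    - [[0.02, 0.0017, 0.005, 0.0333, 0, 0, -0.001], [0.02, 0.0017, 0.005, 0.0667, 0, 0, -0.001], [0.02, 0.0017, 0.005, 0.0733, 0, 0, -0.001], [0.02, 0.0017, 0.005, 0.075, 0, 0, -0.001], [0.02, 0.0017, 0.005, 0.075, 0, 0, -0.001]]

```text
clock: 11.0
position: [0.5795, 0.3646, 0.0164]
tool_rot: [-3.141, -0.002, -3.14]
force: [-13.2, -5.4, 28.4]
grip_width: 0.0326
finger_force: 65.0
```

Call:
inch_along:
  segments:
    - [[0.055, 0, 0, 0, 0, 0, 0], [0.055, 0, 0, 0, 0, 0, 0], [0.055, 0, 0, 0, 0, 0, 0], [0.055, 0, 0, -0.0833, 0, 0, 0], [0.055, 0, 0, -0.1833, 0, 0, 0]]

```text
clock: 11.62
position: [0.5797, 0.3643, 0.1259]
tool_rot: [-3.14, -0.002, -3.14]
force: [-0.7, 1.1, -0.0]
grip_width: 0.0548
finger_force: 0.0
```

Run:
```python
from h import *
tool((.54,-.4275,.12),7.7)
```

```text
pos [0.5797 0.3643 0.1259] rpy [-3.1400e+00 -1.8000e-03 -3.1405e+00] clock 11.625 d_tool [ 0.0406 -0.7917  0.0072]
 rotvec [ 4.0000e-04 -2.7000e-03 -1.7041e+00] q7 1.095
 rotvec [-2.6000e-03 -4.0000e-04  1.4375e+00] q7 1.095
```

Converted, -0.3 m is -0.5, -0.12 m is -0.2, 0.11 rad is 0.035.

Call:
inch_along:
  segments:
    - [[0.08, 0.005, -0.1, 0, 0, 0, 0.035], [0.08, 0.01, -0.2, 0, 0, 0, 0.07], [0.08, 0.015, -0.3, 0, 0, 0, 0.105], [0.08, 0.02, -0.4, 0, 0, 0, 0.1401], [0.08, 0.025, -0.5, 0, 0, 0, 0.1751]]

```text
clock: 12.25
position: [0.5654, 0.0629, 0.1258]
tool_rot: [3.141, 0.0, 2.589]
force: [1.1, -0.8, 0.4]
grip_width: 0.0799
finger_force: 0.0
```

Run:
```python
from h import *
p,d=grab_frame("top"); cv2.imwrite("pics/top1.png",p)
W=cloud("top",d); print(rect(W,.03,.05,(.48,.68,.18,.27)),rect(W,.03,.05,(.48,.68,.31,.42)))
tool((.54,-.43,.12),7.7)
```

```text
{'c': (581.4, 220.1), 'size': (111, 34), 'yaw': 0.2, 'mean': array([580.7, 219.9,  35.2]), 'med_z': np.float64(35.2), 'n': 493} {'c': (576.8, 359.4), 'size': (111, 34), 'yaw': 0.6, 'mean': array([577.1, 359.4,  35.2]), 'med_z': np.float64(35.1), 'n': 468}
pos [0.5648 0.0538 0.1262] rpy [-3.1383e+00  2.4000e-03  2.5755e+00] clock 12.3 d_tool [-0.2386 -0.4216  0.0081]
 rotvec [-0.0044 -0.0025 -2.2713] q7 1.098
 rotvec [-0.002   0.0036  0.8703] q7 1.098
```

Converted, -0.26 m is -0.4333, -0.208 m is -0.3467, 0.55 rad is 0.1751.

Call:
inch_along:
  segments:
    - [[0.08, -0.05, -0.0867, 0, 0, 0, 0.035], [0.08, -0.1, -0.1733, 0, 0, 0, 0.07], [0.08, -0.15, -0.26, 0, 0, 0, 0.105], [0.08, -0.2, -0.3467, 0, 0, 0, 0.1401], [0.08, -0.25, -0.4333, 0, 0, 0, 0.1751]]

```text
clock: 12.92
position: [0.558, -0.237, 0.1257]
tool_rot: [3.141, 0.0, 2.04]
force: [1.7, 0.3, 0.5]
grip_width: 0.0802
finger_force: 0.0
```

Run:
```python
from h import *
W=cloud("top",np.load("top0.npy"))
im=cv2.imread("pics/top0.png"); hsv=cv2.cvtColor(im,cv2.COLOR_BGR2HSV)
m=np.zeros(im.shape[:2],np.uint8); H=hsv[85:180,160:280]; m[85:180,160:280]=(H[...,1]<148)&(H[...,2]>185)
m=cv2.morphologyEx(m,cv2.MORPH_CLOSE,np.ones((5,5)));m=cv2.morphologyEx(m,cv2.MORPH_OPEN,np.ones((7,7)))
n,l,s,_=cv2.connectedComponentsWithStats(m); k=1+np.argmax(s[1:,4]); p=W[l==k]; p=p[np.isfinite(p[:,0])]
print(p.mean(0),np.median(p,0),cv2.minAreaRect((p[:,:2]*1000).astype(np.float32)))
vis=cv2.resize(cv2.imread("pics/top1.png")[80:180,150:350],(800,400),interpolation=cv2.INTER_CUBIC); cv2.imwrite("pics/c1.png",vis)
print(calibration("top")["eye"])
tool((.54,-.43,.12),7.7)
```

```text
[0.58136553 0.2935723  0.00374344] [0.58139333 0.29333969 0.00375537] ((581.5863037109375, 295.7359313964844), (250.605224609375, 179.80665588378906), 89.69710540771484)
[0.32505679 0.04252177 1.29847277]
pos [ 0.558  -0.237   0.1257] rpy [3.1413e+00 1.0000e-04 2.0398e+00] clock 12.925 d_tool [-0.1641 -0.1033  0.0057]
 rotvec [-0.0000e+00  4.0000e-04 -2.8069e+00] q7 1.155
 rotvec [3.000e-04 0.000e+00 3.346e-01] q7 1.155
```

View pics/c1.png

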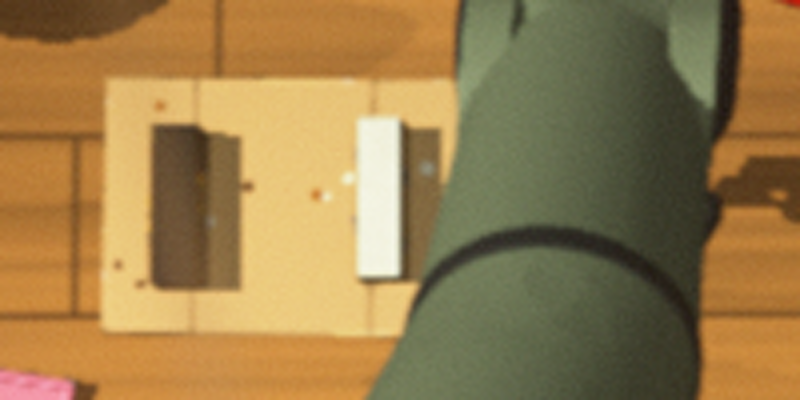

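The crop shows both bearers lying square on the cardboard at crop x 178 and 380, clear of its edges. They sit about 4 mm right of centre, so I'll aim the board at y≈0.297.

Converted, -0.164 m is -0.2733, -0.15 m is -0.25, 0.335 rad is 0.1066.

Call:
inch_along:
  segments:
    - [[0.08, -0.0833, -0.05, 0, 0, 0, 0.035], [0.08, -0.1667, -0.1, 0, 0, 0, 0.07], [0.08, -0.25, -0.15, 0, 0, 0, 0.1066], [0.08, -0.2733, -0.1717, 0.0167, 0, 0, 0.1066], [0.08, -0.2733, -0.1717, 0.0333, 0, 0, 0.1066]]

```text
clock: 13.55
position: [0.5399, -0.4292, 0.1048]
tool_rot: [-3.141, -0.0, 1.707]
force: [0.2, 0.6, -1.0]
grip_width: 0.0799
finger_force: 0.0
```

Call:
inch_along:
  segments:
    - [[0.08, 0, 0, 0, 0, 0, 0]]

```text
clock: 13.68
position: [0.5412, -0.4263, 0.1046]
tool_rot: [-3.141, -0.002, 1.71]
force: [-0.0, 0.4, -1.1]
grip_width: 0.0799
finger_force: 0.0
```

Run:
```python
from h import *
p,d=grab_frame("wrist"); cal=calibration("wrist"); cv2.imwrite("pics/w3.png",p)
W=cloud("wrist",d,cal); print(rect(W,.012,.03,(.4,.68,-.55,-.32)))
tool((.54,-.43,.003),7.7)
```

```text
{'c': (539.2, -427.1), 'size': (200, 57), 'yaw': -82.6, 'mean': array([ 537.6, -415.1,   19.2]), 'med_z': np.float64(19.3), 'n': 15974}
pos [ 0.5415 -0.4264  0.1053] rpy [-3.1414e+00 -1.3000e-03  1.7099e+00] clock 13.725 d_tool [-0.0035 -0.002   0.1023]
 rotvec [ 2.1000e-03 -3.0000e-04 -3.1369e+00] q7 1.126
 rotvec [-0.0002 -0.0013  0.0047] q7 1.126
```

View pics/w3.png

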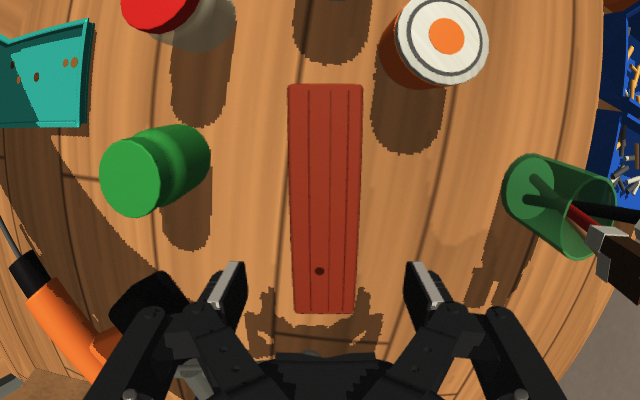

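The board at (325,200) is centred between the open fingers, with the green jar at (150,170) and the orange tin at (435,40) clear.

Converted, 0.101 m is 0.1683, 0.08 m is 0.1333, 0.005 rad is 0.0016.

Call:
inch_along:
  segments:
    - [[0.08, -0.0017, -0.0033, 0.0667, 0, 0, 0.0016], [0.08, -0.0017, -0.0033, 0.1333, 0, 0, 0.0016], [0.08, -0.0017, -0.0033, 0.1667, 0, 0, 0.0016], [0.08, -0.0017, -0.0033, 0.1683, 0, 0, 0.0016], [0.04, -0.0017, -0.0033, 0.1683, 0, 0, 0.0016]]
  squeeze: 60

```text
clock: 14.35
position: [0.5397, -0.4299, 0.0063]
tool_rot: [3.14, 0.001, 1.703]
force: [-0.5, 0.5, -0.4]
grip_width: 0.064
finger_force: 0.0
```

Call:
inch_along:
  segments:
    - [[0.04, 0, 0, 0, 0, 0, 0], [0.04, 0, 0, 0, 0, 0, 0], [0.04, 0, 0, 0, 0, 0, 0]]

```text
clock: 14.72
position: [0.5398, -0.43, 0.0069]
tool_rot: [3.14, 0.001, 1.703]
force: [-1.7, 2.2, 10.2]
grip_width: 0.0541
finger_force: 62.8
```

Call:
inch_along:
  segments:
    - [[0.04, 0, 0, -0.05, 0, 0, 0], [0.04, 0, 0, -0.15, 0, 0, 0], [0.04, 0, 0, -0.2167, 0, 0, 0]]

```text
clock: 15.1
position: [0.5393, -0.4298, 0.1382]
tool_rot: [3.14, 0.001, 1.703]
force: [1.2, 0.6, -1.7]
grip_width: 0.0537
finger_force: 63.3
```

Run:
```python
from h import *
tool((.5805,.297,.14),0)
```

```text
pos [ 0.5393 -0.4298  0.1382] rpy [3.1398e+00 1.3000e-03 1.7026e+00] clock 15.1 d_tool [ 0.715   0.1364 -0.0024]
 rotvec [-1.8000e-03  2.8000e-03 -3.0098e+00] q7 1.111
 rotvec [0.0019 0.0012 0.1318] q7 1.111
```

Converted, 0.28 m is 0.4667, 0.16 m is 0.2667, 0.13 rad is 0.0414.

Call:
inch_along:
  segments:
    - [[0.04, 0.0667, 0.0133, 0, 0, 0, 0], [0.04, 0.1667, 0.0333, 0, 0, 0, 0], [0.04, 0.2667, 0.05, 0, 0, 0, 0.0159], [0.04, 0.3667, 0.07, 0, 0, 0, 0.0286], [0.04, 0.4667, 0.0883, 0, 0, 0, 0.0414]]

```text
clock: 15.72
position: [0.555, -0.143, 0.1359]
tool_rot: [3.14, -0.0, 1.571]
force: [1.4, 0.4, -2.1]
grip_width: 0.0537
finger_force: 63.3
```

Run:
```python
from h import *
tool((.5805,.295,.14),0)
```

```text
pos [ 0.555  -0.143   0.1359] rpy [ 3.1397e+00 -4.0000e-04  1.5714e+00] clock 15.725 d_tool [ 0.4379  0.0258 -0.0039]
 rotvec [ 6.000e-04  3.000e-03 -3.141e+00] q7 0.649
 rotvec [ 0.0019 -0.0004  0.0006] q7 0.649
```

Converted, 0.3 m is 0.5, 0.24 m is 0.4.

Call:
inch_along:
  segments:
    - [[0.04, 0.1, 0.0067, 0, 0, 0, 0], [0.04, 0.2, 0.0133, 0, 0, 0, 0], [0.04, 0.3, 0.02, 0, 0, 0, 0], [0.04, 0.4, 0.0267, 0, 0, 0, 0], [0.04, 0.5, 0.0333, 0, 0, 0, 0]]

```text
clock: 16.35
position: [0.5743, 0.1574, 0.136]
tool_rot: [3.14, -0.001, 1.573]
force: [0.6, -0.1, -1.2]
grip_width: 0.0531
finger_force: 63.3
```

Call:
inch_along:
  segments:
    - [[0.04, 0.1, 0.0033, 0, 0, 0, 0], [0.04, 0.1833, 0.0067, 0.0167, 0, 0, 0], [0.04, 0.23, 0.01, 0.05, 0, 0, 0], [0.04, 0.23, 0.01, 0.0667, 0, 0, 0], [0.04, 0.23, 0.01, 0.0667, 0, 0, 0]]

```text
clock: 16.98
position: [0.5798, 0.2922, 0.095]
tool_rot: [-3.141, 0.001, 1.572]
force: [-0.3, -0.3, -1.7]
grip_width: 0.0535
finger_force: 63.4
```

Call:
inch_along:
  segments:
    - [[0.04, 0, 0, 0, 0, 0, 0], [0.04, 0, 0, 0, 0, 0, 0]]

```text
clock: 17.23
position: [0.5802, 0.2925, 0.0956]
tool_rot: [3.141, -0.001, 1.572]
force: [0.2, -0.2, -1.4]
grip_width: 0.0531
finger_force: 63.4
```

Run:
```python
from h import *
tool((.5805,.295,.045),0)
p,d=grab_frame("wrist"); cal=calibration("wrist"); cv2.imwrite("pics/w4.png",p)
W=cloud("wrist",d,cal); print(rect(W,.08,.13,(.4,.7,.15,.45)))
```

```text
pos [0.5802 0.2925 0.0956] rpy [ 3.1408e+00 -6.0000e-04  1.5718e+00] clock 17.225 d_tool [0.0024 0.0002 0.0506]
 rotvec [ 9.0000e-04  1.3000e-03 -3.1406e+00] q7 -0.037
 rotvec [ 0.0008 -0.0006  0.001 ] q7 -0.037
{'c': (578.3, 297.4), 'size': (128, 81), 'yaw': 85.3, 'mean': array([578.2, 314.2, 113.4]), 'med_z': np.float64(116.3), 'n': 23186}
```

View pics/w4.png

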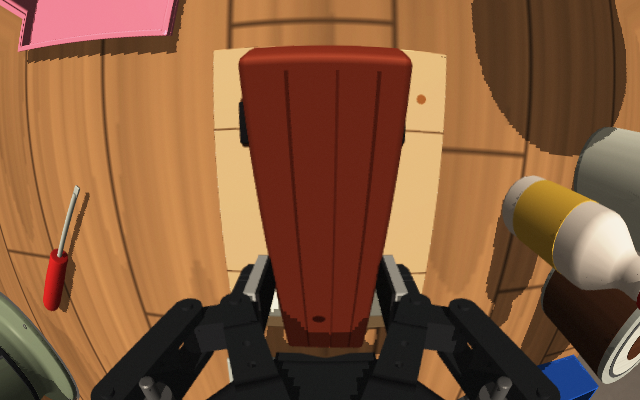

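The board appears at (325,190) over the cardboard. Its taper suggests it has tilted in the grip, so I'll fit a plane to check.

Run:
```python
from h import *
p,d=grab_frame("wrist"); cal=calibration("wrist"); W=cloud("wrist",d,cal)
hsv=cv2.cvtColor(p,cv2.COLOR_BGR2HSV); m=((hsv[...,0]<8)|(hsv[...,0]>172))&(hsv[...,1]>120)&(d>0)
n,l,s,_=cv2.connectedComponentsWithStats(m.astype(np.uint8)); k=1+np.argmax(s[1:,4]); q=W[l==k]
c,*_=np.linalg.lstsq(np.c_[q[:,:2]-[.58,.295],np.ones(len(q))],q[:,2],rcond=None); print("slopes",c, s[k]); 
r=np.abs(q[:,2]-np.c_[q[:,:2]-[.58,.295],np.ones(len(q))]@c); q=q[r<.006]
c,*_=np.linalg.lstsq(np.c_[q[:,:2]-[.58,.295],np.ones(len(q))],q[:,2],rcond=None); print("slopes",c,np.nanpercentile(q,[0.2,99.8],axis=0).round(3))
```

```text
slopes [0.03043792 0.39126019 0.10445784] [  239    46   173   301 39056]
slopes [0.02459442 0.39661077 0.10441523] [[0.551 0.211 0.071]
 [0.605 0.393 0.143]]
```

Converted, -0.377 rad is -0.12.

Call:
inch_along:
  segments:
    - [[0.04, 0, 0, 0, 0, -0.0318, 0], [0.04, 0, 0, 0, 0, -0.0637, 0], [0.04, 0, 0, 0, 0, -0.0955, 0], [0.04, 0, 0, 0, 0, -0.12, 0], [0.04, 0, 0, 0, 0, -0.12, 0]]
  squeeze: 110

```text
clock: 17.95
position: [0.5793, 0.2944, 0.0939]
tool_rot: [-3.141, 0.378, 1.575]
force: [0.4, 0.6, -1.8]
grip_width: 0.0513
finger_force: 114.5
```

Create bd.py:
```python
from h import *
def board():
    p,d=grab_frame("wrist"); cal=calibration("wrist"); W=cloud("wrist",d,cal)
    hsv=cv2.cvtColor(p,cv2.COLOR_BGR2HSV); m=((hsv[...,0]<8)|(hsv[...,0]>172))&(hsv[...,1]>120)&(d>0)
    n,l,s,_=cv2.connectedComponentsWithStats(m.astype(np.uint8)); q=W[l==1+np.argmax(s[1:,4])]
    for _ in range(4):
        A=np.c_[q[:,:2]-[.58,.295],np.ones(len(q))]; c=np.linalg.lstsq(A,q[:,2],rcond=None)[0]; q=q[np.abs(q[:,2]-A@c)<.005]
    print("board slopes/top z",c.round(4),cv2.minAreaRect((q[:,:2]*1000).astype(np.float32)))
    return p
```

Run:
```python
from bd import *
board(); tool((.5805,.295,.05))
```

```text
board slopes/top z [0.0221 0.0032 0.1018] ((577.4913330078125, 303.79327392578125), (197.35440063476562, 56.491058349609375), 89.89685821533203)
pos [0.5797 0.2933 0.0944] rpy [-3.1415  0.3762  1.5736] clock 18.0 d_tool [0.0179 0.0008 0.0407]
```

Run:
```python
from h import *
tool((.5815,.287,.0504)); tool((.5815,.287,.0484))
```

```text
pos [0.5797 0.2933 0.0944] rpy [-3.1415  0.3762  1.5736] clock 18.0 d_tool [0.0103 0.0018 0.0433]
pos [0.5797 0.2933 0.0944] rpy [-3.1415  0.3762  1.5736] clock 18.0 d_tool [0.011  0.0018 0.0451]
```

The rows are not in the units I measure in: shifts go in shares of 0.6 m and turns go in shares of pi rad. I convert before sending: 0.0433 m is 0.0722, 0.03 m is 0.05.

Call:
inch_along:
  segments:
    - [[0.04, 0.005, 0.0017, 0.025, 0, 0, 0], [0.04, 0.0117, 0.0033, 0.05, 0, 0, 0], [0.04, 0.0172, 0.0033, 0.0722, 0, 0, 0], [0.04, 0.0172, 0.0033, 0.0722, 0, 0, 0]]

```text
clock: 18.5
position: [0.5817, 0.2861, 0.0496]
tool_rot: [-3.141, 0.377, 1.572]
force: [-0.4, 0.3, -1.3]
grip_width: 0.0514
finger_force: 114.9
```

Run:
```python
from bd import *
cv2.imwrite("pics/w5.png",board()); tool((.5815,.287,.0464))
```

```text
board slopes/top z [0.0216 0.0007 0.0573] ((579.80078125, 296.52081298828125), (56.278324127197266, 197.9718475341797), 0.0013559907674789429)
pos [0.5817 0.2863 0.05  ] rpy [-3.141   0.3773  1.5725] clock 18.55 d_tool [ 0.002  -0.0002  0.003 ]
```

View pics/w5.png

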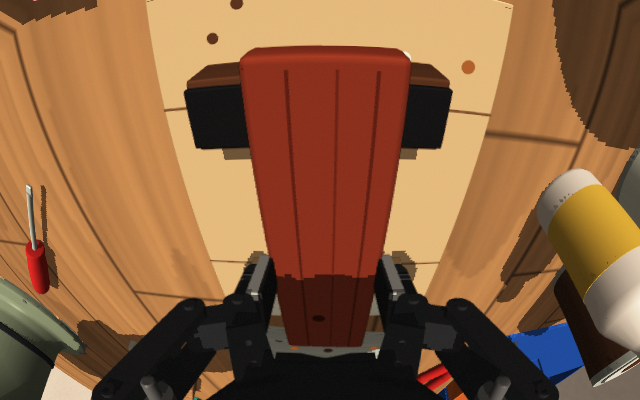

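The view shows the board square over the dark bearer at (320,118) and about 2 mm above it. I'll lower it and release.

Call:
inch_along:
  segments:
    - [[0.04, 0.0012, 0, 0.0017, 0, 0, 0], [0.04, 0.0017, 0, 0.0033, 0, 0, 0], [0.04, 0.0017, 0, 0.0033, 0, 0, 0]]

```text
clock: 18.92
position: [0.5818, 0.287, 0.0488]
tool_rot: [3.142, 0.377, 1.573]
force: [-0.7, 0.2, 3.8]
grip_width: 0.0516
finger_force: 115.7
```

Call:
inch_along:
  segments:
    - [[0.06, 0, 0, 0, 0, 0, 0], [0.065, 0, 0, 0, 0, 0, 0], [0.075, 0, 0, 0, 0, 0, 0], [0.075, 0, 0, 0, 0, 0, 0]]

```text
clock: 19.42
position: [0.5818, 0.2869, 0.0484]
tool_rot: [3.142, 0.377, 1.573]
force: [1.0, 0.5, -0.2]
grip_width: 0.0748
finger_force: 0.0
```

Call:
inch_along:
  segments:
    - [[0.08, 0, 0, -0.0333, 0, 0, 0], [0.08, 0, 0, -0.1, 0, 0, 0], [0.08, 0, 0, -0.1667, 0, 0.0318, 0], [0.08, 0, 0, -0.2, 0, 0.0637, 0], [0.08, 0, 0, -0.2333, 0, 0.12, 0]]

```text
clock: 20.05
position: [0.5816, 0.3407, 0.1806]
tool_rot: [3.14, -0.005, 1.576]
force: [1.0, -0.3, -1.3]
grip_width: 0.0797
finger_force: 0.0
```

Run:
```python
from bd import *
cv2.imwrite("pics/w6.png",board()); tool((.592,-.293,.17),65)
```

```text
board slopes/top z [0.0027 0.0147 0.0064] ((358.7264099121094, 510.0938415527344), (110.81929016113281, 221.13914489746094), 79.78651428222656)
pos [0.5842 0.3365 0.1849] rpy [ 3.1352 -0.0154  1.5685] clock 20.1 d_tool [-0.6296  0.0092  0.0052]
 rotvec [-0.0113 -0.0162  2.0047] q7 -0.141
 rotvec [ 0.0144 -0.0101 -1.1368] q7 -0.141
```

View pics/w6.png

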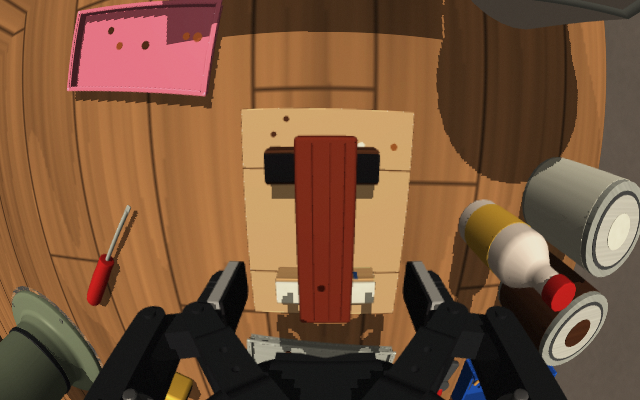

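The board rests across both bearers, centred on the cardboard in the image at (325,230). Next is the orange tin.

Converted, -0.3 m is -0.5, -0.18 m is -0.3, -0.18 rad is -0.0573.

Call:
inch_along:
  segments:
    - [[0.085, -0.1, 0.0017, 0, 0, 0, -0.0191], [0.085, -0.2, 0.0033, 0, 0, 0, -0.0382], [0.085, -0.3, 0.005, 0, 0, 0, -0.0573], [0.085, -0.4, 0.0067, 0, 0, 0, -0.0764], [0.085, -0.5, 0.0083, 0, 0, 0, -0.0955]]

```text
clock: 20.72
position: [0.5875, 0.0367, 0.18]
tool_rot: [3.14, -0.0, 1.875]
force: [1.7, 0.1, 0.5]
grip_width: 0.085
finger_force: 0.0
```

Run:
```python
from h import *
tool((.5927,-.293,.14),30)
```

```text
pos [0.5875 0.0367 0.18  ] rpy [ 3.1403 -0.      1.8751] clock 20.725 d_tool [-0.3161 -0.0939  0.0399]
 rotvec [ 2.0000e-04 -1.9000e-03  2.9223e+00] q7 0.571
 rotvec [ 1.300e-03  1.000e-04 -2.193e-01] q7 0.571
```

Converted, -0.29 m is -0.4833, -0.232 m is -0.3867, -0.22 rad is -0.07.

Call:
inch_along:
  segments:
    - [[0.085, -0.0967, -0.0283, 0, 0, 0, -0.0191], [0.085, -0.1933, -0.0567, 0, 0, 0, -0.0382], [0.085, -0.29, -0.085, 0.0167, 0, 0, -0.0573], [0.085, -0.3867, -0.1133, 0.0333, 0, 0, -0.07], [0.085, -0.4833, -0.1417, 0.05, 0, 0, -0.07]]

```text
clock: 21.35
position: [0.5927, -0.2658, 0.1498]
tool_rot: [3.141, 0.001, 2.094]
force: [0.6, 0.6, 0.6]
grip_width: 0.0852
finger_force: 0.0
```

Call:
inch_along:
  segments:
    - [[0.085, -0.0433, -0.015, 0.0167, 0, 0, 0], [0.085, -0.0433, -0.015, 0.0167, 0, 0, 0], [0.085, -0.0433, -0.015, 0.0167, 0, 0, 0]]

```text
clock: 21.72
position: [0.5979, -0.29, 0.1395]
tool_rot: [3.141, 0.0, 2.093]
force: [0.4, 0.6, -1.0]
grip_width: 0.0853
finger_force: 0.0
```

Run:
```python
from h import *
p,d=grab_frame("wrist"); cal=calibration("wrist"); cv2.imwrite("pics/w7.png",p)
W=cloud("wrist",d,cal); print(rect(W,.062,.085,(.54,.65,-.35,-.24)))
tool((.5927,-.293,.028),30)
```

```text
{'c': (591.7, -288.8), 'size': (60, 59), 'yaw': -59.4, 'mean': array([ 590.9, -287.1,   71.1]), 'med_z': np.float64(71.4), 'n': 4997}
pos [ 0.5981 -0.2896  0.1395] rpy [3.1408e+00 2.0000e-04 2.0940e+00] clock 21.775 d_tool [-0.0002 -0.0064  0.1115]
 rotvec [ 3.0000e-04 -1.2000e-03  3.1412e+00] q7 1.257
 rotvec [ 0.0008  0.0002 -0.0004] q7 1.257
```

View pics/w7.png

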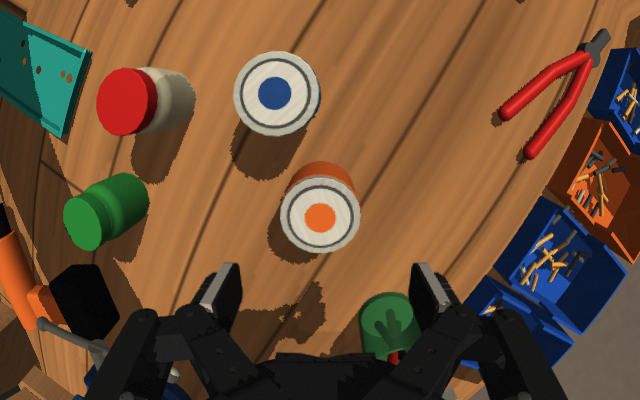

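The orange tin at (320,217) is slightly off centre between the fingers. I'll correct that while descending; the blue tin at (277,93) is clear.

Converted, 0.111 m is 0.185, -0.006 m is -0.01.

Call:
inch_along:
  segments:
    - [[0.085, 0.0033, -0.01, 0.0167, 0, 0, 0], [0.085, 0.0033, -0.01, 0.0667, 0, 0, 0], [0.085, 0.0033, -0.01, 0.1333, 0, 0, 0], [0.085, 0.0033, -0.01, 0.185, 0, 0, 0], [0.085, 0.0033, -0.01, 0.185, 0, 0, 0]]
  squeeze: 60

```text
clock: 22.4
position: [0.5899, -0.2908, 0.0257]
tool_rot: [-3.139, -0.003, 2.093]
force: [-1.3, -1.0, 1.8]
grip_width: 0.0847
finger_force: 0.0
```

Call:
inch_along:
  segments:
    - [[0.04, 0, 0, 0, 0, 0, 0], [0.04, 0, 0, 0, 0, 0, 0], [0.04, 0, 0, 0, 0, 0, 0], [0.04, 0, 0, 0, 0, 0, 0]]

```text
clock: 22.9
position: [0.5922, -0.2922, 0.0296]
tool_rot: [3.14, 0.002, 2.093]
force: [-1.3, 1.6, 7.9]
grip_width: 0.059
finger_force: 63.8
```

Call:
inch_along:
  segments:
    - [[0.04, 0, 0, -0.0333, 0, 0, 0], [0.04, 0, 0, -0.0833, 0, 0, 0], [0.04, 0, 0, -0.15, 0, 0, 0]]

```text
clock: 23.28
position: [0.5911, -0.2919, 0.1199]
tool_rot: [-3.142, 0.0, 2.093]
force: [1.2, 0.3, -0.9]
grip_width: 0.0585
finger_force: 65.2
```

Run:
```python
from h import *
t=np.radians(-6.8); c=np.array([.573,.064]); a=np.array([np.cos(t),np.sin(t)])
print("tin goal",c-.06*a,"jar goal",c+.06*a)
tool([*(c-.06*a),.11])
```

```text
tin goal [0.51342207 0.07110424] jar goal [0.63257793 0.05689576]
pos [ 0.5911 -0.2919  0.1199] rpy [-3.1416e+00  1.0000e-04  2.0926e+00] clock 23.275 d_tool [0.3535 0.1136 0.0099]
```

Converted, 0.27 m is 0.45, 0.215 m is 0.3583.

Call:
inch_along:
  segments:
    - [[0.04, 0.0667, 0.0217, 0, 0, 0, 0], [0.04, 0.1667, 0.0533, 0, 0, 0, 0], [0.04, 0.2667, 0.085, 0, 0, 0, 0], [0.04, 0.3583, 0.115, 0, 0, 0, 0], [0.04, 0.45, 0.145, 0, 0, 0, 0]]

```text
clock: 23.9
position: [0.5319, -0.0126, 0.1193]
tool_rot: [3.139, 0.0, 2.093]
force: [1.5, 0.9, -3.4]
grip_width: 0.0589
finger_force: 65.2
```

Call:
inch_along:
  segments:
    - [[0.04, 0.0833, 0.0267, 0, 0, 0, 0], [0.04, 0.125, 0.04, 0, 0, 0, 0], [0.04, 0.1383, 0.045, 0.0167, 0, 0, 0], [0.04, 0.1383, 0.045, 0.0333, 0, 0, 0], [0.04, 0.1383, 0.045, 0.0333, 0, 0, 0]]

```text
clock: 24.52
position: [0.514, 0.0694, 0.0971]
tool_rot: [-3.14, 0.0, 2.091]
force: [0.1, -0.9, -2.6]
grip_width: 0.0589
finger_force: 65.2
```

Run:
```python
from h import *
tool([.5134,.0711,.034])
p,d=grab_frame("wrist"); cal=calibration("wrist"); cv2.imwrite("pics/w8.png",p)
```

```text
pos [0.514  0.0694 0.0971] rpy [-3.1404e+00  2.0000e-04  2.0909e+00] clock 24.525 d_tool [0.0018 0.0004 0.0631]
```

View pics/w8.png

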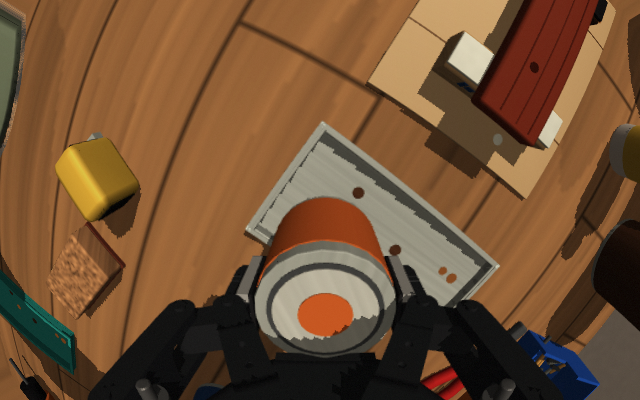

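The tin is held at (325,290) over the near end of the steel tray. I'll check its tilt and the tray position before lowering it.

Run:
```python
from h import *
p,d=grab_frame("wrist"); cal=calibration("wrist"); W=cloud("wrist",d,cal)
m=np.zeros((400,640),bool); m[285:340,280:370]=1
q=W[m&(d>0)]
for _ in range(5):
    A=np.c_[q[:,:2]-[.514,.0694],np.ones(len(q))]; c=np.linalg.lstsq(A,q[:,2],rcond=None)[0]; q=q[np.abs(q[:,2]-A@c)<.003]
print("lid",c.round(4),len(q))
print("tray pts",[W[v,u].round(4) for u,v in ((323,126),(495,266),(250,230),(395,185))])
```

```text
lid [-0.0035  0.002   0.14  ] 4933
tray pts [array([0.4781, 0.1274, 0.0173]), array([0.677 , 0.1026, 0.0156]), array([0.4672, 0.0272, 0.0152]), array([0.5476, 0.1164, 0.0157])]
```

Converted, 0.064 m is 0.1067, 0.06 m is 0.1.

Call:
inch_along:
  segments:
    - [[0.04, 0.0033, 0, 0.0333, 0, 0, 0], [0.04, 0.0033, 0, 0.075, 0, 0, 0], [0.04, 0.0033, 0, 0.1, 0, 0, 0], [0.04, 0.0033, 0, 0.1067, 0, 0, 0], [0.04, 0.0033, 0, 0.1067, 0, 0, 0]]

```text
clock: 25.25
position: [0.5134, 0.0723, 0.034]
tool_rot: [3.141, 0.0, 2.092]
force: [0.6, 0.4, -2.6]
grip_width: 0.0589
finger_force: 65.2
```

Call:
inch_along:
  segments:
    - [[0.04, 0, 0, 0.0033, 0, 0, 0], [0.04, 0, 0, 0.0033, 0, 0, 0]]

```text
clock: 25.5
position: [0.5137, 0.0727, 0.0326]
tool_rot: [3.14, 0.0, 2.093]
force: [-2.7, 0.3, 8.1]
grip_width: 0.059
finger_force: 66.2
```

Converted, -0.11 m is -0.1833, -0.05 m is -0.0833.

Call:
inch_along:
  segments:
    - [[0.07, 0, 0, 0, 0, 0, 0], [0.085, 0, 0, 0, 0, 0, 0], [0.085, 0, 0, 0, 0, 0, 0], [0.085, 0, 0, -0.0833, 0, 0, 0], [0.085, 0, 0, -0.1833, 0, 0, 0]]

```text
clock: 26.12
position: [0.5125, 0.0723, 0.1424]
tool_rot: [-3.139, -0.0, 2.092]
force: [0.1, 1.2, 0.4]
grip_width: 0.0848
finger_force: 0.0
```

Run:
```python
from h import *
p,d=grab_frame("top"); W=cloud("top",d)
print("tin",rect(W,.06,.085,(.46,.57,.02,.13)),"jar",rect(W,.06,.1,(.37,.47,-.33,-.23)),"blue",rect(W,.06,.085,(.47,.57,-.28,-.18)))
tool((.4205,-.284,.15),-10)
```

```text
tin None jar {'c': (419.0, -284.2), 'size': (52, 50), 'yaw': -13.6, 'mean': array([ 419.1, -282.6,   82.6]), 'med_z': np.float64(84.6), 'n': 338} blue {'c': (521.4, -230.9), 'size': (59, 59), 'yaw': -66.2, 'mean': array([ 520.9, -230.5,   70.5]), 'med_z': np.float64(70.7), 'n': 411}
pos [0.5153 0.0719 0.1492] rpy [3.1361e+00 1.4000e-03 2.0909e+00] clock 26.175 d_tool [-0.2618 -0.2592 -0.0019]
 rotvec [ 7.000e-04  7.300e-03 -2.447e+00] q7 0.723
 rotvec [ 5.700e-03 -5.000e-04  6.946e-01] q7 0.723
```

Converted, -0.2 m is -0.3333, -0.16 m is -0.2667, 0.6 rad is 0.191.

Call:
inch_along:
  segments:
    - [[0.085, -0.0667, -0.0667, 0, 0, 0, 0.0382], [0.085, -0.1333, -0.1333, 0, 0, 0, 0.0764], [0.085, -0.2, -0.2, 0, 0, 0, 0.1146], [0.085, -0.2667, -0.2667, 0, 0, 0, 0.1528], [0.085, -0.3333, -0.3333, 0, 0, 0, 0.191]]

```text
clock: 26.8
position: [0.439, -0.202, 0.1418]
tool_rot: [3.141, -0.0, 1.489]
force: [0.5, -0.9, -0.1]
grip_width: 0.0849
finger_force: 0.0
```

Run:
```python
from h import *
tool((.4205,-.284,.145),-10)
```

```text
pos [ 0.439  -0.202   0.1418] rpy [ 3.1411 -0.      1.4892] clock 26.8 d_tool [-0.0832 -0.0117 -0.0032]
 rotvec [ 1.0000e-04  8.0000e-04 -3.0486e+00] q7 0.808
 rotvec [ 0.0005 -0.0001  0.093 ] q7 0.808
```

Converted, -0.083 m is -0.1383, -0.08 m is -0.1333, 0.09 rad is 0.0286.

Call:
inch_along:
  segments:
    - [[0.085, -0.0667, -0.01, 0, 0, 0, 0.0159], [0.085, -0.1333, -0.02, 0, 0, 0, 0.0286], [0.085, -0.1383, -0.02, 0, 0, 0, 0.0286], [0.085, -0.1383, -0.02, 0, 0, 0, 0.0286], [0.085, -0.1383, -0.02, 0, 0, 0, 0.0286]]

```text
clock: 27.42
position: [0.4215, -0.2812, 0.1416]
tool_rot: [-3.142, -0.0, 1.404]
force: [0.8, 0.2, 0.5]
grip_width: 0.085
finger_force: 0.0
```

Run:
```python
from h import *
tool((.4205,-.284,.03),-10)
p,d=grab_frame("wrist"); cal=calibration("wrist"); cv2.imwrite("pics/w9.png",p)
W=cloud("wrist",d,cal); print(rect(W,.07,.1,(.37,.47,-.34,-.23)))
```

```text
pos [ 0.4215 -0.2812  0.1416] rpy [-3.1415e+00 -5.0000e-04  1.4044e+00] clock 27.425 d_tool [-0.003  -0.0005  0.1116]
 rotvec [ 8.0000e-04 -1.0000e-04 -3.1334e+00] q7 0.888
 rotvec [-0.0001 -0.0005  0.0082] q7 0.888
{'c': (418.6, -280.8), 'size': (51, 51), 'yaw': -7.5, 'mean': array([ 419.3, -278.6,   85.1]), 'med_z': np.float64(85.6), 'n': 4127}
```

View pics/w9.png

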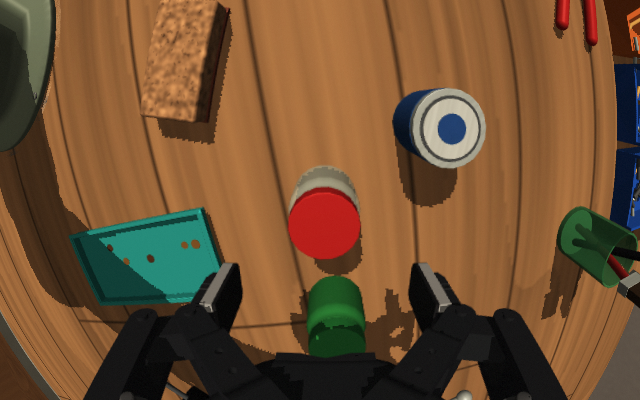

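The red lid is at (325,222), centred between the fingers. The blue tin at (447,128) and the green jar are clear.

Converted, 0.112 m is 0.1867, -0.002 m is -0.0033.

Call:
inch_along:
  segments:
    - [[0.085, -0.0033, -0.0033, 0.0167, 0, 0, 0], [0.085, -0.0033, -0.0033, 0.0667, 0, 0, 0], [0.085, -0.0033, -0.0033, 0.1333, 0, 0, 0], [0.085, -0.0033, -0.0033, 0.1867, 0, 0, 0], [0.085, -0.0033, -0.0033, 0.1867, 0, 0, 0]]
  squeeze: 60

```text
clock: 28.1
position: [0.4174, -0.2833, 0.028]
tool_rot: [-3.138, -0.001, 1.402]
force: [-0.1, -0.6, 0.8]
grip_width: 0.085
finger_force: 0.0
```

Call:
inch_along:
  segments:
    - [[0.04, 0, 0, 0, 0, 0, 0], [0.04, 0, 0, 0, 0, 0, 0], [0.04, 0, 0, 0, 0, 0, 0], [0.04, 0, 0, 0, 0, 0, 0], [0.04, 0, 0, 0, 0, 0, 0]]

```text
clock: 28.72
position: [0.4194, -0.2843, 0.0313]
tool_rot: [3.139, 0.0, 1.403]
force: [-2.3, 1.0, 15.0]
grip_width: 0.0561
finger_force: 60.6
```

Call:
inch_along:
  segments:
    - [[0.04, 0, 0, -0.0167, 0, 0, 0], [0.04, 0, 0, -0.05, 0, 0, 0], [0.04, 0, 0, -0.1, 0, 0, 0], [0.04, 0, 0, -0.15, 0, 0, 0], [0.04, 0, 0, -0.2, 0, 0, 0]]

```text
clock: 29.35
position: [0.4187, -0.2838, 0.1515]
tool_rot: [3.141, -0.0, 1.403]
force: [0.5, 0.4, -4.0]
grip_width: 0.0559
finger_force: 64.9
```

Run:
```python
from h import *
tool((.6315,.0575,.15))
```

```text
pos [ 0.4187 -0.2838  0.1515] rpy [ 3.141  -0.      1.4027] clock 29.35 d_tool [0.3721 0.1527 0.0016]
```

Converted, 0.205 m is 0.3417, 0.16 m is 0.2667.

Call:
inch_along:
  segments:
    - [[0.04, 0.05, 0.02, 0, 0, 0, 0], [0.04, 0.1167, 0.0483, 0, 0, 0, 0], [0.04, 0.1917, 0.0783, 0, 0, 0, 0], [0.04, 0.2667, 0.11, 0, 0, 0, 0], [0.04, 0.3417, 0.14, 0, 0, 0, 0]]

```text
clock: 29.98
position: [0.5366, -0.0942, 0.1507]
tool_rot: [3.141, -0.0, 1.403]
force: [0.6, -0.3, -3.3]
grip_width: 0.0561
finger_force: 65.0
```

Call:
inch_along:
  segments:
    - [[0.04, 0.075, 0.0317, 0, 0, 0, 0], [0.04, 0.15, 0.0617, 0, 0, 0, 0], [0.04, 0.2167, 0.0883, 0, 0, 0, 0], [0.04, 0.2583, 0.1067, 0, 0, 0, 0], [0.04, 0.2783, 0.115, 0, 0, 0, 0]]

```text
clock: 30.6
position: [0.6321, 0.0587, 0.1503]
tool_rot: [3.141, 0.0, 1.405]
force: [-0.7, -0.2, -2.3]
grip_width: 0.0558
finger_force: 65.0
```

Call:
inch_along:
  segments:
    - [[0.04, 0, 0, 0, 0, 0, 0], [0.04, 0, 0, 0.0333, 0, 0, 0], [0.04, 0, 0, 0.0667, 0, 0, 0], [0.04, 0, 0, 0.0667, 0, 0, 0]]

```text
clock: 31.1
position: [0.6305, 0.0566, 0.1075]
tool_rot: [-3.138, 0.001, 1.402]
force: [0.2, 0.6, -2.6]
grip_width: 0.0565
finger_force: 64.9
```

Run:
```python
from h import *
tool((.6315,.0575,.038))
p,d=grab_frame("wrist"); cal=calibration("wrist"); W=cloud("wrist",d,cal); cv2.imwrite("pics/w10.png",p)
print("jar",rect(W,.13,.19,(.55,.70,0,.12)),"tin",rect(W,.062,.085,(.45,.58,.0,.14)))
```

```text
pos [0.6305 0.0566 0.1075] rpy [-3.1384e+00  1.2000e-03  1.4017e+00] clock 31.1 d_tool [0.0012 0.0011 0.0695]
jar {'c': (631.1, 66.4), 'size': (129, 45), 'yaw': -9.8, 'mean': array([631.6,  67.7, 164.7]), 'med_z': np.float64(163.2), 'n': 31257} tin {'c': (512.9, 74.7), 'size': (60, 60), 'yaw': -18.8, 'mean': array([517.9,  76.9,  74.4]), 'med_z': np.float64(75.4), 'n': 4859}
```

View pics/w10.png

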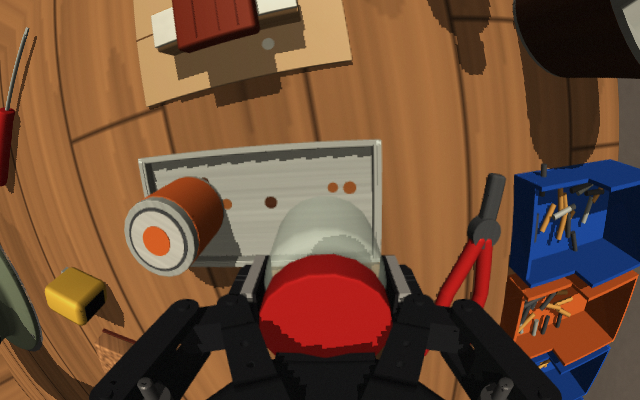

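The jar is at (325,300) over the far end of the tray, and the tin stands upright at the near end, (170,230). I'll lower the jar gently.

Converted, 0.069 m is 0.115, 0.063 m is 0.105.

Call:
inch_along:
  segments:
    - [[0.04, 0.0017, 0.0017, 0.0333, 0, 0, 0], [0.04, 0.0017, 0.0017, 0.075, 0, 0, 0], [0.04, 0.0017, 0.0017, 0.105, 0, 0, 0], [0.04, 0.0017, 0.0017, 0.115, 0, 0, 0], [0.04, 0.0017, 0.0017, 0.115, 0, 0, 0]]

```text
clock: 31.78
position: [0.6331, 0.0579, 0.0406]
tool_rot: [-3.142, 0.0, 1.403]
force: [0.7, 0.3, -2.6]
grip_width: 0.0561
finger_force: 64.9
```

Call:
inch_along:
  segments:
    - [[0.04, 0, 0, 0.0033, 0, 0, 0], [0.04, 0, 0, 0.005, 0, 0, 0], [0.04, 0, 0, 0.005, 0, 0, 0]]

```text
clock: 32.15
position: [0.6331, 0.0582, 0.0378]
tool_rot: [3.141, -0.0, 1.403]
force: [0.3, -0.3, -3.8]
grip_width: 0.0559
finger_force: 64.9
```

Converted, 0.004 m is 0.0067, 0.003 m is 0.005.

Call:
inch_along:
  segments:
    - [[0.04, 0, 0, 0.0017, 0, 0, 0], [0.04, 0, 0, 0.005, 0, 0, 0], [0.04, 0, 0, 0.0067, 0, 0, 0], [0.04, 0, 0, 0.0067, 0, 0, 0]]

```text
clock: 32.65
position: [0.6331, 0.0582, 0.0344]
tool_rot: [3.141, -0.001, 1.403]
force: [-5.1, 1.3, 12.9]
grip_width: 0.0561
finger_force: 66.5
```

Contact, so release, rise and check.

Converted, -0.03 m is -0.05.

Call:
inch_along:
  segments:
    - [[0.06, 0, 0, 0, 0, 0, 0], [0.07, 0, 0, 0, 0, 0, 0], [0.085, 0, 0, 0, 0, 0, 0], [0.085, 0, 0, 0, 0, 0, 0], [0.085, 0, 0, -0.05, 0, 0, 0]]

```text
clock: 33.28
position: [0.6319, 0.058, 0.0624]
tool_rot: [-3.139, 0.001, 1.403]
force: [0.0, -0.2, 0.2]
grip_width: 0.0847
finger_force: 0.0
```

Call:
inch_along:
  segments:
    - [[0.085, 0, 0, -0.1, 0, 0, 0], [0.085, 0, 0, -0.2, 0, 0, 0], [0.085, 0, 0, -0.3, 0, 0, 0], [0.085, -0.1, 0, -0.3, 0, 0, 0], [0.085, -0.2, 0, -0.3, 0, 0, 0]]

```text
clock: 33.9
position: [0.6127, -0.0611, 0.2442]
tool_rot: [3.14, -0.0, 1.405]
force: [0.8, -1.1, -0.1]
grip_width: 0.0852
finger_force: 0.0
```

Call:
inch_along:
  segments:
    - [[0.085, -0.1, 0, 0, 0, 0, 0], [0.085, -0.2, 0, 0, 0, 0, 0], [0.085, -0.3, 0, 0, 0, 0, 0], [0.085, -0.4, 0, 0, 0, 0, 0], [0.085, -0.4, 0, 0, 0, 0, 0]]

```text
clock: 34.52
position: [0.5703, -0.3023, 0.244]
tool_rot: [3.142, 0.002, 1.396]
force: [-0.3, -0.1, 0.1]
grip_width: 0.0853
finger_force: 0.0
```

Run:
```python
from h import *
p,d=grab_frame("side"); p2,d2=grab_frame("top"); W=cloud("top",d2)
cv2.imwrite("pics/end.png",np.hstack([cv2.resize(p[80:320,240:500],(433,400)),cv2.resize(p2[80:220,160:290],(367,395))[:395] if 0 else cv2.resize(p2[80:230,160:298],(367,400))]))
print("board",rect(W,.045,.07,(.5,.66,.15,.43)),"tin",rect(W,.06,.08,(.45,.57,0,.13)),"jar",rect(W,.06,.1,(.58,.69,0,.12)),"blue",rect(W,.06,.085,(.47,.57,-.28,-.18)))
```

```text
board {'c': (580.5, 292.3), 'size': (200, 57), 'yaw': 89.8, 'mean': array([580.3, 291. ,  53.7]), 'med_z': np.float64(53.7), 'n': 1548} tin {'c': (530.3, 80.1), 'size': (52, 17), 'yaw': -59.2, 'mean': array([529.5,  80.2,  72.2]), 'med_z': np.float64(72.3), 'n': 89} jar {'c': (630.4, 55.6), 'size': (54, 51), 'yaw': 88.0, 'mean': array([629.3,  56.7,  84.5]), 'med_z': np.float64(87.1), 'n': 346} blue None
```

View pics/end.png

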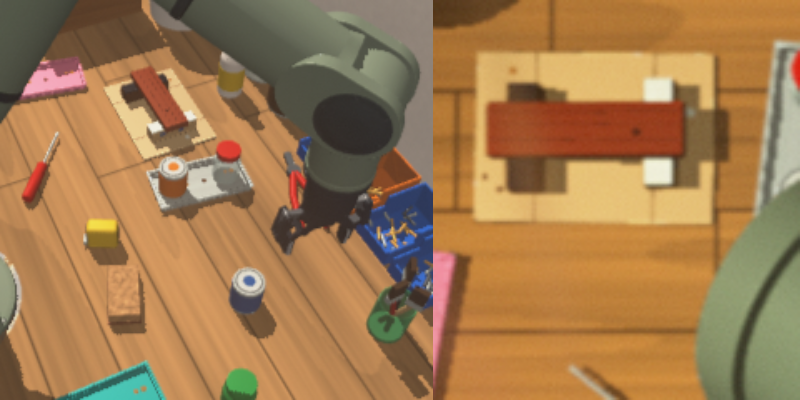

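The final views show everything in place: the board is level on both bearers in the middle of the cardboard, the tin is at the near end of the tray, the jar is at the far end, and the blue tin is untouched.

```bash
python3 -c "
from workcell import job; print(job.job_done())"
```

```text
the job is handed in; nothing more can be done
None
```

The job is done and handed in at about 35 s: the board lies level on its two bearers in the middle of the cardboard, the varnish tin stands at the near end of the steel tray and the glass jar at its far end, and the blue tin was not touched.

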